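# Hold the airbrush stencil over the sprigged clay tile

### The arm

A 6-joint arm with a two-finger parallel gripper is mounted at the origin on the work surface. World frame = base frame: x ahead of the robot, y to its left, z up, the work surface at z = 0. Lengths are in m, angles in rad, forces in N, time in s.
With the tool pointing down it reaches from about 0.425 to 1.125 m from the base axis. Payload 14.9 kg.
Tool frame: the origin (TCP) lies midway between the tips of the shut fingers; the grasp point (between the pads) lies 19 mm behind it; z points along the fingers, y is the line along which they close (so a half turn about z gives the same grasp; the last joint's range is limited). The gripper opens to 91 mm and grips with 3 to 60 N. Pads are 32 mm wide; open, the fingers measure 118 mm over their backs; the gripper's body (76 mm by 178 mm) begins 60 mm behind the grasp point.
Start: joints at [1.287, 0.379, 1.734, -0, 1.028, -0.033], TCP at [0.174, 0.678, 0.214] pointing down, gripper open.
Joint ranges: [-2.77, 2.77], [-0.74, 2.19], [0, 2.66], [-1.06, 4.2], [0.31, 2.87], [-3.08, 3.08]. Speed limits (rad/s): [1.89, 1.89, 2.39, 3.14, 3.14, 3.14].

### API

Orientations are given as a rotation vector (axis times angle).
In Python, from cell import ctrl gives the robot as it stands.
- The arm moves only by the tool play_rows, never from a script. Its argument "increments" is a list of rows, each a list of 6 numbers: the shift along the world's x, y, z scaled (see below), then the turn, a rotation vector about the world's x, y, z scaled (see below). A call has exactly 10 rows; each row shifts and turns the commanded pose from where the row before left it; what a row does not reach is not made up. The controller multiplies each number of a shift by 0.075 m and each number of a turn by 180 degrees. A row lasts 1/12 s, in which the tool goes at most 41.7 mm and 7.16 degrees, less where a joint would pass 70% of its speed; a pose out of reach is approached as far as the arm can. A call with a number of a shift or a turn outside -1 to 1 is refused whole. A call with a gripper value outside its range is refused whole. "claw" is the finger opening in mm, from 0 to 91.2, set as the call begins (left out, the last holds). The fingers move at their own pace and stop on an object; "force" is the grip in N (left out, the last holds). Time passes only in rows, so rows that do not move let the fingers close, or fill a call up. It gives the time, the measured TCP pose, the force, the opening and the grip force at its end, in the units of the state.
- ctrl.sense(): the state, without advancing time (a new reading comes with each control period).
- ctrl.capture(name): name is "side" or "top" or "wrist"; returns (picture, depth): 384x512x3 uint8, red, green, blue; 384x512 float32, m along the optical axis (not along the pixel's ray), 0 where there is no reading.
- ctrl.camera_info(name): a dict with "intrinsics" (3x3 intrinsics, pixels), "rvec" (rotation vector, rad) and "tvec" (3), from world to camera coordinates, as OpenCV has them. Camera axes: x right, y down, z forward; pixel columns grow to the right and rows downward; lengths in m; the calibration is good to about 2 mm. A picture is of the moment at which its call begins: read the wrist's pose just before it. camera_info takes no time and is no camera call; for the wrist camera it gives the pose at the moment of the call.
- ctrl.sign_off(): hands the job in; it is judged then, once.
Trained networks look in the newest picture that a camera, given by its name, has taken for a name from the list of things; names that differ only in an ending like _2 or _b are one class to them, and where a whole thing is asked for, a point or a joint stands for the part that bears it (a point fixed in the world has none). Each returns a list of dicts, best first, with "conf" (0 to 1); they miss things now and then, are a little off and sometimes report something else, mostly with a low value. They report only what shows in the picture. A call takes as long as a camera call. They do not tell look-alikes from the thing itself.
- ctrl.trace(label, camera): "region" (384x512 bool, what is visible of it) and "extent" ([left, top, right, bottom] in pixels, round what is visible of it).
- ctrl.place_of(label, camera): "pixel" ([row, column] in pixels: a listed point, or the origin of a listed thing).
The state is a dict: "t": time; "joints": joint angles; "joint_vel": joint speeds; "effort": joint torques, N m; "ee_pos": TCP position; "ee_rot": TCP orientation; "ft_force": force on the tool from outside, world axes, zero at the start; "wrist_torque": the same for the moment, N m; "width": opening from 0.0 (shut) to 1.0 (fully open); "finger_force": force on a finger pad.
Only numpy, scipy, OpenCV 4.12 (cv2) and the standard library are available. Lean on these libraries where they do the work, as an engineer would, in place of code of your own. Each camera call takes 0.05 s, during which the arm holds its last target. There are 200 camera calls.

### The job

I am about to airbrush the three round sprigs on the soft clay tile that sits on the banding wheel: pick up the stencil with the three round holes, lift it higher than the beaker, jar and can that stand in between, and bring it over the tile without disturbing them or the other stencil. Stop with it hovering level just above the tile, about 8 mm clear of the sprigs and never touching the clay, turned so that, seen from straight above, each sprig lies whole inside its own hole. Finish while still holding it there, motionless in the gripper: do not set it down or let go.

Things in the scene. Friction and masses are not known exactly. Their poses are not given: they have to be found in the camera images.
- stencil: stencil to use: stiff white plastic plate 150 (x) x 130 (y) x 4 mm, three round 38 mm holes, about 0.11 kg, lying flat on the plywood board. Along one 130 mm edge stands a wooden lath, its grip: 16 (x) x 100 (y) mm, rising 34 mm above the plate, centred at x = -60, y = 0 mm; pinch it from above. Origin: centre of plate's underside; z up, x from the lath to the far edge, y along the lath
- stencil_grip (a point): point on the stencil's wooden lath, middle of its length and width, 24 mm above the plate's underside (14 mm below the lath's top, 20 mm above the plate's upper face); same axes as the stencil
- hole0 (a point): centre of a hole of the stencil, level with the plate's underside, at (45, 40) mm in the stencil's frame; belongs over sprig0
- hole1 (a point): centre of a hole of the stencil, level with the plate's underside, at (45, -40) mm in the stencil's frame; belongs over sprig1
- hole2 (a point): centre of the hole nearest the lath, level with the plate's underside, at (-5, 0) mm in the stencil's frame; belongs over sprig2
- stencil_slots: the other stencil, not to be disturbed: same plate and lath, but with two long slots of 22 x 100 mm instead of round holes. It lies beside the first on the same board, about 160 mm away centre to centre along the laths; which of the two is nearer the middle of the bench varies. Origin and axes as for the stencil
- board: plywood ware board 180 (x) x 340 (y) x 12 mm, fixed on the bench to the robot's left, on which the two stencils lie. Origin: centre of its underside
- wheel: banding wheel (cast metal turntable) to the robot's right, its foot fixed to the bench: round head of 230 mm diameter whose flat top is 70 mm above the bench. Its head turns stiffly but freely about the vertical if pushed. Origin: centre of the underside of its foot, at bench height
- tile: soft clay tile 150 x 150 x 12 mm, lying centred on the wheel's head, top face 82 mm above the bench; three raised round sprigs on it, 26 mm across, 4 mm tall: two 80 mm apart, the third 50 mm from the middle of their line. Origin: centre of underside; z up. With the stencil placed right their x axes agree and its lath lies on the tile's -x side, 80 mm from the tile's centre, just outside it
- sprig0 (a point): centre of the top of a sprig, at (25, 40) mm in the tile's frame, 86 mm above the bench
- sprig1 (a point): centre of the top of a sprig, at (25, -40) mm in the tile's frame, 86 mm above the bench
- sprig2 (a point): centre of the top of the single sprig nearest the side where the lath goes, at (-25, 0) mm in the tile's frame, 86 mm above the bench
- beaker: unfired clay beaker, open at the top, 72 mm across its rim and 140 mm tall, standing loose between the board and the wheel; not to be disturbed. Origin: centre of its underside
- jar: glass jar with a white lid, 62 mm across and 95 mm tall, standing loose between the board and the wheel; not to be disturbed. Origin: centre of its underside
- can: plain steel can, 66 mm across and 115 mm tall, standing loose between the board and the wheel; not to be disturbed. Origin: centre of its underside
Things that resemble listed ones, but are neither listed nor needed, are in the scene too. Of the things that look like the tile, the largest one is meant.

How it is judged:
By the outcome, as a careful person would: the job done as asked, in the order asked, and still so for the second after the job is handed in, while the arm keeps its last pose, push and grip.
It also fails if it takes over 38 s, if anything falls off the work surface, if the arm or the gripper's body presses on something with over 40 N, if the wrist force passes 120 N, or if a joint passes its speed limit or range.

## Working session

There is one attempt and no reset: what is moved stays moved. The work goes in short steps, Python scripts to look and compute and a tool call to move; the robot and the scene stay as the last step left them, time stands still between calls to the robot, and variables do not carry over. Pictures are saved under pics/ and viewed, at most 10 in all, crops included, and the job is handed in when it is done.

Besides the shell and the picture viewer there is one more tool, called as name([rows], argument=value, ...), one row to a line, values as JSON. play_rows: Moves the arm, as the interface text tells. Shifts and turns lie within -1 to 1; 1 stands for 0.075 m of shift or 180 degrees of turn. Its arguments: {"type":"object","properties":{"increments":{"type":"array"},"claw":{"type":"number"},"force":{"type":"number"}},"required":["increments"]}

```bash
mkdir -p pics
cat > h.py <<'E'
import numpy as np, cv2
from cell import ctrl
def cap(n,f=None):
    im,d=ctrl.capture(n)
    if f: cv2.imwrite('pics/'+f,im[:,:,::-1])
    return im,d
def world(n,pts,z,info=None):
    """intersect pixels (row,col) with plane z"""
    i=info or ctrl.camera_info(n); K=np.array(i['intrinsics']); R=cv2.Rodrigues(np.array(i['rvec'],float))[0]; t=np.array(i['tvec'],float).ravel()
    c=-R.T@t; out=[]
    for r,cc in pts:
        v=R.T@np.linalg.inv(K)@[cc,r,1]; out.append(c+v*(z-c[2])/v[2])
    return np.array(out)
def cloud(n,d,info=None):
    i=info or ctrl.camera_info(n); K=np.array(i['intrinsics']); R=cv2.Rodrigues(np.array(i['rvec'],float))[0]; t=np.array(i['tvec'],float).ravel()
    v,u=np.indices(d.shape); p=np.stack([(u-K[0,2])/K[0,0]*d,(v-K[1,2])/K[1,1]*d,d],-1)
    P=(p-t)@R; P[d==0]=np.nan; return P
E
python3 - <<'E'
from h import *
for n in ['top','side']:
    im,d=cap(n,n+'0.png'); i=ctrl.camera_info(n); R=cv2.Rodrigues(np.array(i['rvec'],float))[0]
    print(n,np.round(-R.T@np.ravel(i['tvec']),3),np.round(R[2],2),np.array(i['intrinsics'])[0,0])
    for l in ['stencil_grip','hole0','hole1','hole2','sprig0','sprig1','sprig2','tile','beaker','jar','can','stencil_slots']:
        print(l,[(np.round(r['pixel']).tolist(),round(r['conf'],2)) for r in ctrl.place_of(l,n)][:4])
s=ctrl.sense();print(s['t'],s['ee_pos'],s['ee_rot'],s['width'])
E
```

```text
top [0.341 0.022 1.27 ] [ 0.15  0.   -0.99] 426.8462211090142
stencil_grip [([226.0, 154.0], 0.78)]
hole0 [([192.0, 142.0], 0.8), ([204.0, 156.0], 0.76), ([187.0, 166.0], 0.56)]
hole1 [([192.0, 142.0], 0.8), ([204.0, 156.0], 0.76), ([187.0, 166.0], 0.56)]
hole2 [([192.0, 142.0], 0.8), ([204.0, 156.0], 0.76), ([187.0, 166.0], 0.56)]
sprig0 [([258.0, 388.0], 0.93), ([262.0, 330.0], 0.88), ([168.0, 366.0], 0.87), ([165.0, 335.0], 0.82)]
sprig1 [([258.0, 388.0], 0.93), ([262.0, 330.0], 0.88), ([168.0, 366.0], 0.87), ([165.0, 335.0], 0.82)]
sprig2 [([258.0, 388.0], 0.93), ([262.0, 330.0], 0.88), ([168.0, 366.0], 0.87), ([165.0, 335.0], 0.82)]
tile [([253.0, 326.0], 0.93), ([258.0, 398.0], 0.83), ([198.0, 207.0], 0.64), ([178.0, 351.0], 0.59)]
beaker [([153.0, 276.0], 0.91)]
jar [([212.0, 278.0], 0.64)]
can []
stencil_slots [([201.0, 211.0], 0.76)]
side [-0.21  -0.708  0.753] [ 0.58  0.6  -0.55] 422.7567911180744
stencil_grip [([175.0, 169.0], 0.69)]
hole0 [([176.0, 184.0], 0.84), ([173.0, 206.0], 0.83), ([171.0, 185.0], 0.8)]
hole1 [([176.0, 184.0], 0.84), ([173.0, 206.0], 0.83), ([171.0, 185.0], 0.8)]
hole2 [([176.0, 184.0], 0.84), ([173.0, 206.0], 0.83), ([171.0, 185.0], 0.8)]
sprig0 [([270.0, 253.0], 0.96), ([226.0, 331.0], 0.9), ([315.0, 336.0], 0.87), ([224.0, 358.0], 0.85)]
sprig1 [([270.0, 253.0], 0.96), ([226.0, 331.0], 0.9), ([315.0, 336.0], 0.87), ([224.0, 358.0], 0.85)]
sprig2 [([270.0, 253.0], 0.96), ([226.0, 331.0], 0.9), ([315.0, 336.0], 0.87), ([224.0, 358.0], 0.85)]
tile [([231.0, 334.0], 0.82), ([322.0, 328.0], 0.81), ([274.0, 259.0], 0.69)]
beaker [([203.0, 298.0], 0.68), ([178.0, 170.0], 0.23)]
jar [([225.0, 256.0], 0.63), ([172.0, 183.0], 0.16)]
can [([220.0, 282.0], 0.85)]
stencil_slots []
1.3 [0.17372662 0.67811942 0.21394325] [3.92868226e-01 3.11689667e+00 1.42518920e-05] 1.0023541550925186
```

View pics/top0.png

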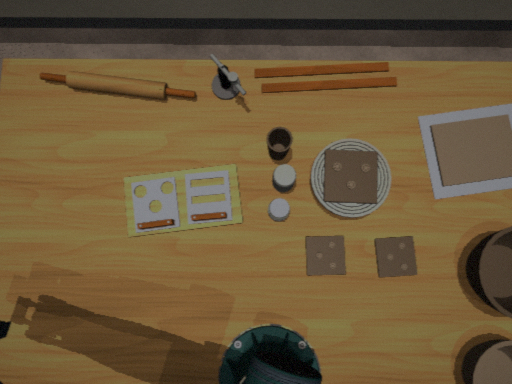

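View pics/side0.png

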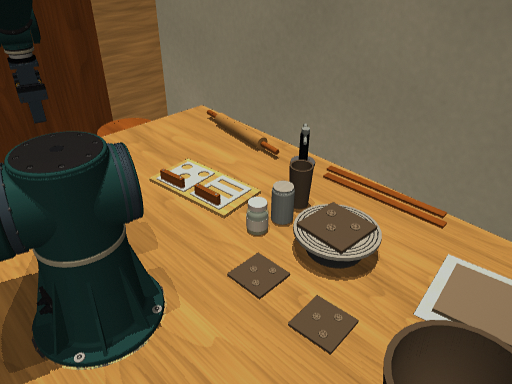

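Top view: the round-hole stencil is at about (205,150) with its lath at (225,155). The slot stencil is at (198,209), and the obstacles are at (143,279), (178,284) and (210,279).

Tile candidates are the large one on the wheel at (177,351) and the small ones on the bench at (255,325) and (257,395). I choose the large one on the wheel. Stencil candidates are (205,150), with round holes, and (198,209), with slots; I choose the round-hole one.

```bash
cat >> h.py <<'E'
SP=np.array([[.025,.04],[.025,-.04],[-.025,0]]); HO=np.array([[.045,.04],[.045,-.04],[-.005,0]])
def fit(model,pts):
    """2D rigid fit trying all orders: returns yaw, t, rms"""
    import itertools; best=None
    for p in itertools.permutations(range(len(pts)),3):
        q=pts[list(p)][:,:2]; mc,qc=model.mean(0),q.mean(0)
        H=(model-mc).T@(q-qc); a=np.arctan2(H[0,1]-H[1,0],H[0,0]+H[1,1])
        R=np.array([[np.cos(a),-np.sin(a)],[np.sin(a),np.cos(a)]]); t=qc-R@mc
        e=np.sqrt(((q-(model@R.T+t))**2).sum(1).mean())
        if best is None or e<best[3]: best=(a,t,R,e)
    return best
E
python3 - <<'E'
from h import *
for n in ['top','side']:
    im,d=cap(n); P=cloud(n,d)
    h=[r['pixel'] for r in ctrl.place_of('hole0',n)]; s=[r['pixel'] for r in ctrl.place_of('sprig0',n)]
    W=world(n,h,.012); S=world(n,s,.086)
    print(n,'holes',np.round(W,4).tolist()); print('sprigs',np.round(S,4).tolist())
    a,t,R,e=fit(HO,W); print('stencil yaw',np.degrees(a),t,e,'grip',R@[-.06,0]+t)
    a,t,R,e=fit(SP,S); print('tile yaw',np.degrees(a),t,e,'grip target',R@[-.08,0]+t)
    for l in ['stencil_grip']: print(l,world(n,[r['pixel'] for r in ctrl.place_of(l,n)],.036))
    for l,z in [('beaker',.14),('jar',.095),('can',.115)]:
        for r in ctrl.trace(l,n)[:3]:
            p=P[r['region']]; m=p[p[:,2]>z-.01]; print(l,round(r['conf'],2),r['extent'],np.nanmax(p[:,2]).round(3),np.nanmean(m,0).round(3) if len(m) else '')
im,_=cap('top'); cv2.imwrite('pics/crop.png',np.hstack([cv2.resize(im[155:245,115:255,::-1],None,fx=3,fy=3),cv2.resize(im[130:220,300:400,::-1],None,fx=3,fy=3)]))
i=ctrl.camera_info('wrist');R=cv2.Rodrigues(np.array(i['rvec'],float))[0];print(-R.T@np.ravel(i['tvec']),R,i['intrinsics'])
E
```

```text
top holes [[0.518, 0.3814, 0.012], [0.5372, 0.3085, 0.012], [0.4862, 0.3397, 0.012]]
sprigs [[0.3733, -0.362, 0.086], [0.3435, -0.1352, 0.086], [0.3122, -0.3748, 0.086], [0.5943, -0.1844, 0.086], [0.3673, -0.1627, 0.086], [0.3147, -0.1599, 0.086], [0.3341, -0.3238, 0.086], [0.5338, -0.2228, 0.086], [0.5843, -0.2751, 0.086]]
stencil yaw 12.411795361145252 [0.48613884 0.33713206] 0.00492964465153335 grip [0.42754116 0.32423588]
tile yaw -6.556943919923782 [ 0.56251674 -0.22648055] 0.0053750682717173745 grip target [ 0.48304003 -0.2173453 ]
stencil_grip [[0.41401767 0.33025698 0.036     ]]
beaker 0.65 [264.7, 127.1, 292.6, 165.9] 0.145 [ 0.654 -0.02   0.14 ]
beaker 0.24 [310.1, 134.8, 389.8, 216.8] 0.079 
jar 0.6 [269.9, 199.5, 290.3, 221.1] 0.104 [ 0.47  -0.022  0.096]
can 0.64 [271.8, 163.9, 293.8, 191.4] 0.123 [ 0.558 -0.035  0.116]
side holes [[0.5031, 0.3707, 0.012], [0.4793, 0.3484, 0.012], [0.5239, 0.297, 0.012]]
sprigs [[0.2862, -0.3784, 0.086], [0.2798, -0.201, 0.086], [0.3152, -0.4132, 0.086], [0.2536, -0.2295, 0.086], [0.5958, -0.2636, 0.086], [0.5421, -0.2214, 0.086], [0.259
[... 348 characters left out ...]
0.036     ]
 [0.46726954 0.21988058 0.036     ]]
beaker 0.6 [288.7, 160.4, 315.5, 209.2] 0.142 [ 0.649 -0.023  0.136]
jar 0.75 [271.4, 180.0, 293.8, 223.4] 0.119 [ 0.548 -0.046  0.106]
jar 0.6 [246.6, 195.1, 263.3, 235.3] 0.098 [ 0.464 -0.028  0.093]
jar 0.45 [288.2, 158.5, 314.2, 212.5] 0.142 [ 0.644 -0.028  0.119]
can 0.59 [271.2, 177.6, 293.4, 223.3] 0.119 [ 0.553 -0.041  0.113]
[0.10038942 0.69617139 0.38501197] [[ 2.47755357e-01  9.68822428e-01  6.21011458e-04]
 [ 9.33055277e-01 -2.38781147e-01  2.69056525e-01]
 [ 2.60816282e-01 -6.60807575e-02 -9.63124187e-01]] [[338.46406972   0.         261.75189202]
 [  0.         338.46406972 193.37530438]
 [  0.           0.           1.        ]]
```

View pics/crop.png

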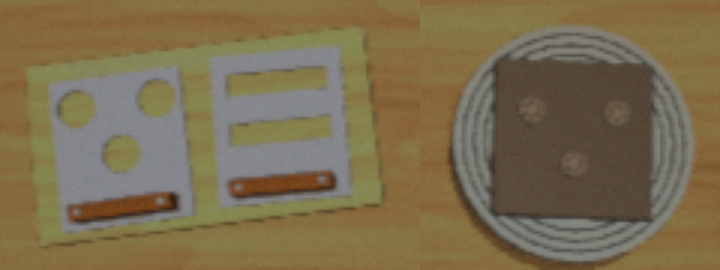

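The crop confirms it: three round holes on the left stencil, slots on the right one, and three sprigs on the big tile on the wheel. I'll move to look at the stencil from the wrist camera.

play_rows([
  [0.19,-0.245,0,0,0,-0.0193],
  [0.19,-0.245,0,0,0,-0.0193],
  [0.19,-0.245,0,0,0,-0.0193],
  [0.19,-0.245,0,0,0,-0.0193],
  [0.19,-0.245,0,0,0,-0.0193],
  [0.19,-0.245,0,0,0,-0.0193],
  [0.19,-0.245,0,0,0,-0.0193],
  [0.19,-0.245,0,0,0,-0.0193],
  [0.19,-0.245,0,0,0,-0.0193],
  [0.19,-0.245,0,0,0,-0.0193],
], claw=60)

```text
t: 2.88
ee_pos: [0.3168, 0.4935, 0.214]
ee_rot: [1.31, 2.856, 0.0]
ft_force: [0.5, 1.3, -0.1]
width: 0.659
finger_force: 0.0
```

play_rows([
  [0.19,-0.245,0,0,0,-0.0193],
  [0.19,-0.245,0,0,0,-0.0193],
  [0.19,-0.245,0,0,0,-0.0193],
  [0.19,-0.245,0,0,0,-0.0193],
  [0.19,-0.245,0,0,0,-0.0193],
  [0.19,-0.245,0,0,0,-0.0193],
  [0.19,-0.245,0,0,0,-0.0193],
  [0.19,-0.245,0,0,0,-0.0193],
  [0.19,-0.245,0,0,0,-0.0193],
  [0.1,-0.12,0,0,0,-0.0193],
])

```text
t: 3.72
ee_pos: [0.4531, 0.3184, 0.2141]
ee_rot: [2.103, 2.333, 0.0]
ft_force: [-0.1, -0.3, 0.6]
width: 0.655
finger_force: 0.0
```

Run:
```python
from h import *
s=ctrl.sense();print(s['t'],s['ee_pos'],s['ee_rot'],s['joints'],s['width'],s['ft_force'])
i=ctrl.camera_info('wrist'); im,d=cap('wrist','w1.png'); P=cloud('wrist',d,i)
h=[(r['pixel'],round(r['conf'],2)) for r in ctrl.place_of('hole0','wrist')]; print(h)
W=world('wrist',[x[0] for x in h],.012,i); print(W)
if len(W)>2:
    a,t,R,e=fit(HO,W); print('stencil yaw',np.degrees(a),t,e,'grip',R@[-.06,0]+t)
# lath top from depth
m=(P[...,2]>.042)&(P[...,2]<.058)&(P[...,0]>.35)&(P[...,0]<.55)&(P[...,1]>.2)&(P[...,1]<.42)
n,lab,st,c=cv2.connectedComponentsWithStats(m.astype(np.uint8))
for k in range(1,n):
    if st[k,4]>150:
        q=P[lab==k]; print(st[k],np.median(q,0),cv2.minAreaRect(q[:,:2].astype(np.float32)*1000))
```

```text
3.7167 [0.45312784 0.31837557 0.21408496] [2.10346122e+00 2.33309932e+00 3.38528544e-04] [ 5.70494121e-01  1.49403475e-01  2.03145457e+00 -2.49742537e-04
  9.60455303e-01  4.67208756e-01] 0.6550243767153957 [-0.05753614 -0.29985828  0.64762111]
[([154.0, 290.6], 0.83), ([183.8, 334.1], 0.78), ([111.1, 334.9], 0.63)]
[[0.48364201 0.33811447 0.012     ]
 [0.53709054 0.30946102 0.012     ]
 [0.52504364 0.38891861 0.012     ]]
stencil yaw 10.138764626309069 [0.48736784 0.34051044] 0.001624226821031313 grip [0.42830478 0.32994847]
[ 225  109   22   99 1592] [0.42605245 0.3346612  0.0502402 ] ((426.0343017578125, 331.774658203125), (16.100460052490234, 99.1453857421875), 8.382208824157715)
[238 253  15  16 224] [0.44522545 0.22243193 0.04997591] ((445.2314758300781, 220.77711486816406), (15.432907104492188, 15.486990928649902), 5.27785587310791)
```

View pics/w1.png

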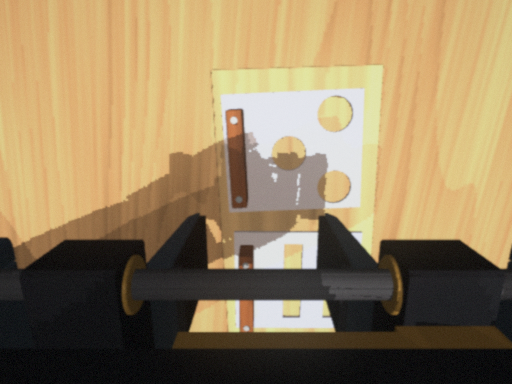

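The wrist view shows the stencil whole, with its lath at (160,236) and holes at (111,335), (184,334) and (154,290). Lath centre works out at (0.4265, 0.3315), yaw about 8.6°, top at 50 mm, all consistent with the given sizes. Descending.

play_rows([
  [-0.0355,0.0175,-0.2,0,0,0.0015],
  [-0.0355,0.0175,-0.2,0,0,0.0015],
  [-0.0355,0.0175,-0.2,0,0,0.0015],
  [-0.0355,0.0175,-0.2,0,0,0.0015],
  [-0.0355,0.0175,-0.2,0,0,0.0015],
  [-0.0355,0.0175,-0.2,0,0,0.0015],
  [-0.0355,0.0175,-0.2,0,0,0.0015],
  [-0.0355,0.0175,-0.2,0,0,0.0015],
  [-0.0355,0.0175,-0.2,0,0,0.0015],
  [-0.0355,0.0175,-0.2,0,0,0.0015],
])

```text
t: 4.65
ee_pos: [0.4247, 0.3339, 0.0633]
ee_rot: [-2.04, -2.389, -0.0]
ft_force: [0.2, 0.5, -0.7]
width: 0.658
finger_force: 0.0
```

play_rows([
  [0,0,-0.073,0,0,0],
  [0,0,-0.073,0,0,0],
  [0,0,-0.073,0,0,0],
  [0,0,-0.073,0,0,0],
  [0,0,-0.073,0,0,0],
  [0,0,-0.073,0,0,0],
  [0,0,-0.073,0,0,0],
  [0,0,-0.073,0,0,0],
  [0,0,0,0,0,0],
  [0,0,0,0,0,0],
])

```text
t: 5.48
ee_pos: [0.4252, 0.333, 0.0198]
ee_rot: [-2.043, -2.386, 0.001]
ft_force: [-0.2, 0.6, -0.2]
width: 0.654
finger_force: 0.0
```

play_rows([
  [0,0,0,0,0,0],
  [0,0,0,0,0,0],
  [0,0,0,0,0,0],
  [0,0,0,0,0,0],
  [0,0,0,0,0,0],
  [0,0,0,0,0,0],
  [0,0,0,0,0,0],
  [0,0,0,0,0,0],
  [0,0,0,0,0,0],
  [0,0,0,0,0,0],
], claw=5, force=40)

```text
t: 6.32
ee_pos: [0.4254, 0.3332, 0.0202]
ee_rot: [2.043, 2.386, 0.0]
ft_force: [-0.3, -0.8, 1.7]
width: 0.173
finger_force: 40.0
```

play_rows([
  [0,0,0.06,0,0,0],
  [0,0,0.12,0,0,0],
  [0,0,0.2,0,0,0],
  [0,0,0.32,0,0,0],
  [0,0,0.4,0,0,0],
  [0,0,0.4,0,0,0],
  [0,0,0.4,0,0,0],
  [0,0,0.36,0,0,0],
  [0,0,0.25,0,0,0],
  [0,0,0.15,0,0,0],
])

```text
t: 7.15
ee_pos: [0.4259, 0.3335, 0.2228]
ee_rot: [2.043, 2.386, 0.005]
ft_force: [0.5, 0.5, -0.1]
width: 0.175
finger_force: 40.0
```

```bash
cat > meas.py <<'E'
from h import *
from scipy.spatial.transform import Rotation as Ro
s=ctrl.sense(); p=np.array(s['ee_pos']); T=Ro.from_rotvec(s['ee_rot']).as_matrix()
print(s['t'],p.round(4),np.degrees(np.arctan2(T[1,1],T[0,1])).round(2),'z',T[:,2].round(4),'w',s['width'],s['ft_force'])
i=ctrl.camera_info('wrist'); im,d=cap('wrist'); P=cloud('wrist',d,i)
import sys
if len(sys.argv)>1: cv2.imwrite('pics/'+sys.argv[1],im[:,:,::-1])
zt=p[2]-.004   # plate top
m=(abs(P[...,2]-zt)<.012)&(np.linalg.norm(P[...,:2]-p[:2],axis=-1)<.2)&(im.min(-1)>60)&(im.max(-1).astype(int)-im.min(-1)<60)
q=P[m]; A=np.c_[q[:,:2]-p[:2],np.ones(len(q))]; c=np.linalg.lstsq(A,q[:,2],rcond=None)[0]
print('plate n',m.sum(),'slope deg',np.degrees(c[:2]).round(2),'z at tcp',c[2].round(4),np.percentile(q[:,2],[5,50,95]).round(4))
h=[(r['pixel'],round(r['conf'],2)) for r in ctrl.place_of('hole0','wrist')]; print(h)
W=world('wrist',[x[0] for x in h],zt-.004,i); print(W.round(4).tolist())
if len(W)>2:
    a,t,R,e=fit(HO,W); print('stencil yaw',np.degrees(a).round(2),t.round(4),'rms',e,'grip',(R@[-.06,0]+t).round(4))
E
python3 meas.py w2.png
```

```text
7.15 [0.4259 0.3335 0.2228] 8.85 z [ 0.0027  0.0019 -1.    ] w 0.17521430333787544 [ 0.54292185  0.48391061 -0.11028309]
plate n 28439 slope deg [0.1  0.17] z at tcp 0.219 [0.2181 0.2193 0.2203]
[]
[]
```

View pics/w2.png

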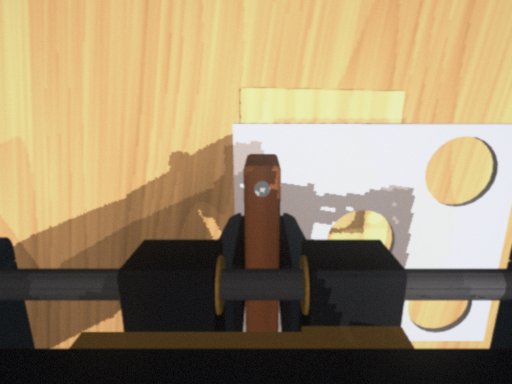

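The plate is held level, lath at (250,262), with hole0 visible at (170,460). Next I'll measure its offset in the gripper.

```bash
cat > ing.py <<'E'
from h import *
from scipy.spatial.transform import Rotation as Ro
s=ctrl.sense(); p=np.array(s['ee_pos']); T=Ro.from_rotvec(s['ee_rot']).as_matrix()
i=ctrl.camera_info('wrist'); im,d=cap('wrist'); P=cloud('wrist',d,i)
L=(P-p)@T   # tool coords; stencil x = tool y, stencil y = tool x
m=((abs(L[...,2]-.004)<.006)).astype(np.uint8)
n,lab,st,_=cv2.connectedComponentsWithStats(m); k=1+np.argmax(st[1:,4]); m=lab==k
q=L[m]; print('v(y)',np.percentile(q[:,0],[.2,99.8]).round(4),'u(x)',np.percentile(q[:,1],[.2,99.8]).round(4))
# +y edge line: first plate row per column
e=[]
for c in range(260,480,4):
    r=np.flatnonzero(m[:,c]); 
    if len(r): e.append(L[r[0],c,:2])
e=np.array(e); f=np.polyfit(e[:,1],e[:,0],1); print('edge +y: v=',f, 'yaw err deg',np.degrees(np.arctan(f[0])))
# hole0: blob of non-plate enclosed
cs,hi=cv2.findContours(m.astype(np.uint8),cv2.RETR_CCOMP,cv2.CHAIN_APPROX_NONE)
for j,c in enumerate(cs):
    if hi[0][j][3]>=0 and cv2.contourArea(c)>1500:
        (x,y),ax,an=cv2.fitEllipse(c); 
        w=world('wrist',[(y,x)],p[2]-.004,i)[0]; print('hole',(x,y),ax,((w-p)@T).round(4))
E
python3 ing.py
```

```text
v(y) [-0.0179  0.0629] u(x) [-0.0147  0.1345]
edge +y: v= [0.00045195 0.06284721] yaw err deg 0.02589464484981708
hole (458.21942138671875, 170.1338348388672) (61.898983001708984, 75.12849426269531) [0.0389 0.1039 0.0044]
```

Run:
```python
from h import *
for n in ['top','side']:
    im,d=cap(n); P=cloud(n,d)
    g=im.astype(float); dark=(g[...,0]<130)&(g[...,0]>g[...,2]+8)
    m=(abs(P[...,2]-.082)<.012)&(np.hypot(P[...,0]-.56,P[...,1]+.225)<.12)&dark
    m=cv2.morphologyEx(m.astype(np.uint8),cv2.MORPH_CLOSE,np.ones((5,5)))
    k,lab,st,_=cv2.connectedComponentsWithStats(m); j=1+np.argmax(st[1:,4])
    c=max(cv2.findContours((lab==j).astype(np.uint8),0,1)[0],key=cv2.contourArea)[:,0]
    w=world(n,[(b,a) for a,b in c],.082)[:,:2]
    print(n,st[j],cv2.minAreaRect((w*1000).astype(np.float32)), np.nanmedian(P[lab==j][:,2]))
    # sprigs: model-match of a rectified patch
    px=[r['pixel'] for r in ctrl.place_of('sprig0',n)]; S=world(n,px,.086); k=np.hypot(S[:,0]-.56,S[:,1]+.225)<.09; print(S[k,:2].round(4).tolist())
    # rectified
    i=ctrl.camera_info(n);K=np.array(i['intrinsics'])
    X,Y=np.meshgrid(np.arange(.47,.65,.0005),np.arange(-.315,-.135,.0005),indexing='ij')
    pts=np.stack([X,Y,np.full_like(X,.086)],-1).reshape(-1,1,3)
    uv=cv2.projectPoints(pts,np.array(i['rvec'],float),np.array(i['tvec'],float),K,None)[0].reshape(*X.shape,2).astype(np.float32)
    rec=cv2.remap(im,uv[...,0],uv[...,1],cv2.INTER_CUBIC)[::-1,::-1]
    cv2.imwrite(f'pics/rec_{n}.png',cv2.convertScaleAbs(rec[...,::-1],alpha=1.6)); np.save(f'rec_{n}.npy',rec)
a,b=[cv2.imread(f'pics/rec_{n}.png') for n in('top','side')]; cv2.imwrite('pics/rec.png',np.hstack([a,b]))
```

```text
top [ 311  141   78   70 3766] ((566.2068481445312, -223.05116271972656), (217.40956115722656, 197.6817626953125), 88.84200286865234) 0.08218257388044471
[[0.5831, -0.2671], [0.5307, -0.2191], [0.5885, -0.1826]]
side [ 297  202   82   53 2882] ((553.7291259765625, -230.76048278808594), (214.37042236328125, 204.7086181640625), 54.92354965209961) 0.08076686465068134
[[0.5848, -0.1832], [0.593, -0.2615], [0.5435, -0.2128]]
```

View pics/rec.png

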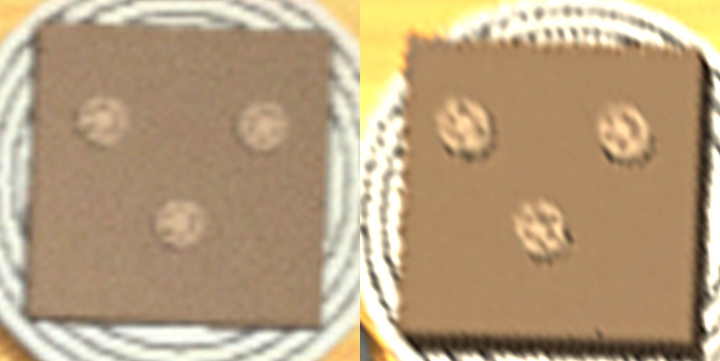

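Both rectified views agree to 2–3 mm: sprigs at about (120,103), (126,262), (223,180) in the top one. That puts the tile centre at (0.562, -0.226), yaw about -2.2°. Carrying high.

play_rows([
  [0.075,-0.15,0,0,0,-0.0031],
  [0.075,-0.3,0,0,0,-0.0031],
  [0.075,-0.4,0,0,0,-0.0031],
  [0.075,-0.4,0,0,0,-0.0031],
  [0.075,-0.4,0,0,0,-0.0031],
  [0.075,-0.4,0,0,0,-0.0031],
  [0.075,-0.4,0,0,0,-0.0031],
  [0.075,-0.4,0,0,0,-0.0031],
  [0.075,-0.4,0,0,0,-0.0031],
  [0.075,-0.4,0,0,0,-0.0031],
])

```text
t: 8.33
ee_pos: [0.4813, 0.0572, 0.2191]
ee_rot: [-2.158, -2.282, 0.001]
ft_force: [0.3, 1.0, -0.7]
width: 0.176
finger_force: 40.0
```

play_rows([
  [0,-0.42,0,0,0,-0.0031],
  [0,-0.42,0,0,0,-0.0031],
  [0,-0.42,0,0,0,-0.0031],
  [0,-0.42,0,0,0,-0.0031],
  [0,-0.42,0,0,0,-0.0031],
  [0,-0.42,0,0,0,-0.0031],
  [0,-0.42,0,0,0,-0.0031],
  [0,-0.42,0,0,0,-0.0031],
  [0,-0.27,0,0,0,-0.0031],
  [0,-0.12,0,0,0,-0.0031],
])

```text
t: 9.17
ee_pos: [0.4809, -0.2246, 0.219]
ee_rot: [-2.268, -2.172, 0.001]
ft_force: [-0.3, 0.4, -1.0]
width: 0.175
finger_force: 40.0
```

```bash
python3 meas.py w3.png; python3 ing.py
```

```text
9.1667 [ 0.4809 -0.2246  0.219 ] -2.48 z [-9.e-04  1.e-04 -1.e+00] w 0.1750594464588805 [-0.33613799  0.4416695  -0.985342  ]
plate n 28457 slope deg [-0.09  0.08] z at tcp 0.2152 [0.214  0.2151 0.2161]
[]
[]
v(y) [-0.0179  0.063 ] u(x) [-0.0146  0.1347]
edge +y: v= [0.0002673  0.06294232] yaw err deg 0.015315398389600167
hole (458.2458190917969, 170.1135711669922) (61.924888610839844, 75.14442443847656) [0.0391 0.1037 0.0039]
```

View pics/w3.png

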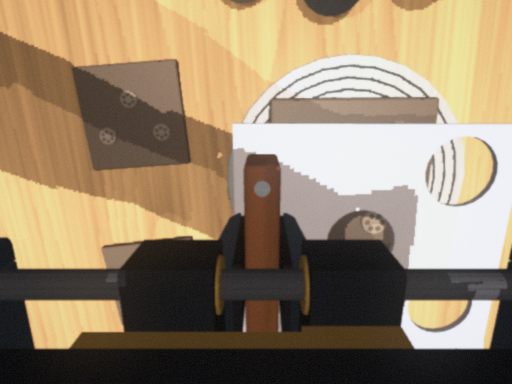

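play_rows([
  [0.002,0.004,-0.08,0,0,0],
  [0.002,0.004,-0.15,0,0,0],
  [0.002,0.004,-0.2,0,0,0],
  [0.002,0.004,-0.2,0,0,0],
  [0.002,0.004,-0.2,0,0,0],
  [0.002,0.004,-0.18,0,0,0],
  [0.002,0.004,-0.12,0,0,0],
  [0.002,0.004,-0.08,0,0,0],
  [0.002,0.004,-0.04,0,0,0],
  [0,0,0,0,0,0],
])

```text
t: 10.15
ee_pos: [0.4828, -0.2188, 0.1254]
ee_rot: [-2.265, -2.176, 0.0]
ft_force: [0.2, 1.3, -0.5]
width: 0.175
finger_force: 40.0
```

```bash
python3 meas.py w4.png
python3 - <<'E'
from h import *
a=cv2.imread('pics/w4.png'); im,_=cap('top'); t=im[130:225,300:400,::-1]; im,_=cap('side'); s=im[180:270,285:390,::-1]
cv2.imwrite('pics/c4.png',np.vstack([cv2.resize(a[100:345,220:512],(730,612)) [:320] if 0 else cv2.resize(a[110:345,220:512],(584,300)),np.hstack([cv2.resize(t,(292,290)),cv2.resize(s,(292,290))])]))
E
```

```text
10.15 [ 0.4828 -0.2188  0.1254] -2.28 z [-6.e-04  3.e-04 -1.e+00] w 0.17479487906704594 [ 0.18865845  1.29963027 -0.53718417]
plate n 28457 slope deg [-0.11  0.08] z at tcp 0.1216 [0.1204 0.1215 0.1225]
[]
[]
```

View pics/c4.png

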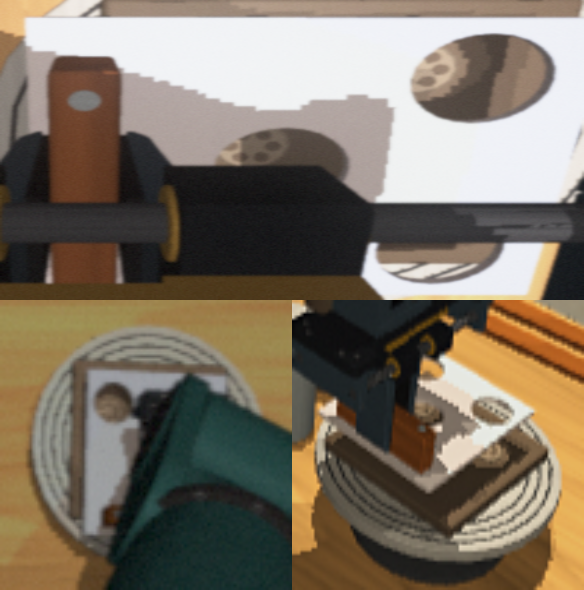

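The wrist view shows sprig0 partly inside hole0, with parallax from the remaining height. I'll go lower and measure numerically.

play_rows([
  [-0.001,-0.005,-0.04,0,0,0],
  [-0.001,-0.005,-0.04,0,0,0],
  [-0.001,-0.005,-0.04,0,0,0],
  [-0.001,-0.005,-0.04,0,0,0],
  [-0.001,-0.005,-0.04,0,0,0],
  [0,-0.005,-0.04,0,0,0],
  [0,0,-0.02,0,0,0],
  [0,0,0,0,0,0],
  [0,0,0,0,0,0],
  [0,0,0,0,0,0],
])

```text
t: 11.18
ee_pos: [0.4827, -0.2215, 0.1065]
ee_rot: [2.266, 2.176, 0.0]
ft_force: [-0.3, -0.4, -1.7]
width: 0.176
finger_force: 40.0
```

```bash
python3 meas.py w5.png; python3 ing.py
python3 - <<'E'
from h import *
i=ctrl.camera_info('wrist');im,d=cap('wrist');P=cloud('wrist',d,i)
for z in (.086,):
    m=(abs(P[...,2]-.0865)<.0025); m[:, :300]&=True
    k,lab,st,_=cv2.connectedComponentsWithStats(m.astype(np.uint8))
    for j in range(1,k):
        if st[j,4]>60: q=P[lab==j]; print(st[j],q.min(0).round(4),q.max(0).round(4),cv2.minEnclosingCircle((q[:,:2]*1000).astype(np.float32)))
print([(r['pixel'],r['conf'],world('wrist',[r['pixel']],.086,i).round(4).tolist()) for r in ctrl.place_of('sprig0','wrist')])
a=cv2.imread('pics/w5.png'); t,_=cap('top'); s,_=cap('side')
cv2.imwrite('pics/c5.png',np.vstack([cv2.resize(a[110:345,220:512],(584,300)),np.hstack([cv2.resize(t[130:225,300:400,::-1],(292,290)),cv2.resize(s[190:280,285:390,::-1],(292,290))])]))
E
```

```text
11.1833 [ 0.4827 -0.2215  0.1065] -2.31 z [ 1.e-04 -0.e+00 -1.e+00] w 0.176450226346453 [-0.34082557 -0.36731775 -1.66746987]
plate n 28502 slope deg [-0.06  0.06] z at tcp 0.1027 [0.1015 0.1026 0.1037]
[([164.5, 443.9], 0.43)]
[[0.5822, -0.1841, 0.0985]]
v(y) [-0.0178  0.063 ] u(x) [-0.0146  0.1347]
edge +y: v= [0.00050044 0.062904  ] yaw err deg 0.028673000339622338
hole (458.2185974121094, 170.11566162109375) (61.91940689086914, 75.1011734008789) [0.0391 0.1038 0.004 ]
[ 425  143   41   44 1344] [ 0.5784 -0.2     0.084 ] [ 0.6019 -0.1745  0.0885] ((589.4405517578125, -187.35385131835938), 12.876112937927246)
[331 211  43  29 992] [ 0.5252 -0.2315  0.084 ] [ 0.5506 -0.2127  0.0885] ((538.0960693359375, -225.73358154296875), 13.189716339111328)
[410 300  29   6 119] [ 0.5769 -0.2797  0.0847] [ 0.5949 -0.2745  0.0883] ((585.9193115234375, -275.8436279296875), 9.022013664245605)
[([102.1, 70.4], 0.88, [[0.3814, -0.1439, 0.086]]), ([161.8, 443.5], 0.84, [[0.5886, -0.1852, 0.086]]), ([290.5, 426.6], 0.78, [[0.5865, -0.2684, 0.086]]), ([231.1, 352.9], 0.78, [[0.5381, -0.2257, 0.086]]), ([150.2, 115.6], 0.73, [[0.402, -0.171, 0.086]]), ([157.0, 40.8], 0.7, [[0.3588, -0.1732, 0.086]]), ([334.2, 109.1], 0.58, [[0.3787, -0.2927, 0.086]])]
```

View pics/c5.png

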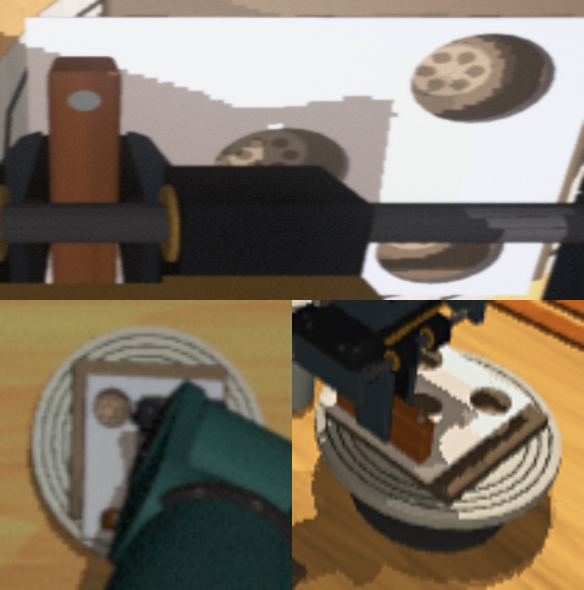

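Sprigs measured in the wrist depth: sprig0 at (0.5894, -0.1874) against hole0 at (0.5887, -0.187), and sprig2 at (0.5381, -0.2257) against hole2 at (0.5376, -0.2252). They're aligned within 1 mm, so I'll nudge x and go down the last 4.6 mm.

play_rows([
  [0.002,-0.001,-0.01,0,0,0],
  [0.002,-0.001,-0.01,0,0,0],
  [0.002,-0.001,-0.01,0,0,0],
  [0.002,0,-0.01,0,0,0],
  [0,0,-0.01,0,0,0],
  [0,0,-0.01,0,0,0],
  [0,0,0,0,0,0],
  [0,0,0,0,0,0],
  [0,0,0,0,0,0],
  [0,0,0,0,0,0],
])

```text
t: 12.37
ee_pos: [0.4832, -0.2217, 0.1019]
ee_rot: [2.266, 2.176, 0.0]
ft_force: [-0.0, 0.3, -1.1]
width: 0.173
finger_force: 40.0
```

```bash
python3 meas.py w6.png; python3 ing.py
python3 - <<'E'
from h import *
i=ctrl.camera_info('wrist');im,d=cap('wrist');P=cloud('wrist',d,i)
m=abs(P[...,2]-.0865)<.0025
k,lab,st,_=cv2.connectedComponentsWithStats(m.astype(np.uint8))
for j in range(1,k):
    if st[j,4]>60: q=P[lab==j]; print(st[j],np.median(q[:,2]),cv2.minEnclosingCircle((q[:,:2]*1000).astype(np.float32)))
s=ctrl.sense();print(s['t'],s['ee_pos'],np.abs(s['joint_vel']).max())
im,d=cap('top');P=cloud('top',d)
for l,z in [('beaker',.14),('jar',.095),('can',.115)]:
    for r in ctrl.trace(l,'top')[:1]:
        p=P[r['region']]; q=p[p[:,2]>z-.01]; print(l,np.nanmean(q,0).round(3))
E
```

```text
12.3667 [ 0.4832 -0.2217  0.1019] -2.31 z [ 1.e-04 -0.e+00 -1.e+00] w 0.17301947894877062 [-0.04123155  0.31435903 -1.08193287]
plate n 30426 slope deg [-0.5   0.05] z at tcp 0.0979 [0.087  0.098  0.0991]
[]
[]
v(y) [-0.0178  0.063 ] u(x) [-0.0146  0.1347]
edge +y: v= [0.0001334  0.06295146] yaw err deg 0.0076434918576156075
hole (458.22821044921875, 170.11590576171875) (61.88801574707031, 75.13935089111328) [0.0391 0.1038 0.004 ]
[ 425  143   45   46 1525] 0.08633965234815853 ((589.2784423828125, -187.1898956298828), 13.116293907165527)
[332 212  44  28 983] 0.08627209897738321 ((537.8727416992188, -225.0931854248047), 12.881829261779785)
[410 300  36  10 252] 0.08629956418118823 ((585.441162109375, -272.2314453125), 10.79523754119873)
12.5667 [ 0.48320649 -0.22165506  0.10191498] 0.0009229199994079851
beaker [ 0.652 -0.02   0.14 ]
jar [ 0.47  -0.022  0.096]
can [ 0.558 -0.036  0.115]
```

```bash
python3 -c "
from cell import ctrl
print(ctrl.sign_off())"
```

```text
the job is handed in; nothing more can be done
None
```

I handed the job in at about 12.6 s with the round-hole stencil held level and still, about 8 mm above the sprigs. Holes 0 and 2 measured within about 1 mm of their sprigs; hole 1, only partly in view, follows from the plate's geometry. The beaker, jar and can had not moved; the slot stencil was not re-measured, but nothing came near it.

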